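# Slide a filter plate out over the end of the draining ledge

### The job

Push the thin aluminium plate along the wooden ledge, towards the end where the yellow pail stands, until about a third of its length sticks out past that end, so that the next worker can get their fingers under its edge. It must be left lying flat and straight along the ledge, not hanging over its long side. Only push it with the fingers, never lift it or let it tip off, and leave the pail, the bottle and the two cups where they are.

Things in the scene. Friction and masses are not known exactly. Their poses are not given: they have to be found in the camera images.
- ledge: Fixed dark wooden draining ledge: a flat plank on two blue feet, 170 mm deep (its x) and 360 mm long (its y). Its top is 50 mm above the table. Origin: middle of its footprint, at table height; z up. The ledge's two ends are at y = -180 and y = +180 mm in its own frame, both open; along its far (+x) long side runs a wooden strip 12 mm wide (x = 73 to 85 mm) that stands 12 mm above the top; the near (-x) side at x = -85 mm is open. It stands turned by up to 0.35 rad.
- plate: Loose thin rectangular aluminium plate, 100 mm wide (its x), 150 mm long (its y), 6 mm thick, about 0.24 kg, with dark grooves drawn across it; it lies flat on the ledge, its long side within 0.2 rad of the ledge's length. Origin: centre of its underside; z up. Both short ends are alike. It tips off if half of its length is past the end of the ledge.
- pail: Small open yellow plastic pail, 100 mm across the rim, 75 mm high, standing on the table beyond one end of the ledge (which end changes): it marks the end to push to. Origin: centre of its underside. Leave it alone.
- bottle: Amber glass bottle with a black cap, 56 mm across, 110 mm high, standing on the table beyond the other end of the ledge. Origin: centre of its underside. Leave it alone.
- cup_a: White plastic sample cup, 48 mm across, 38 mm high, on the table on the robot's side of the ledge. Origin: centre of its underside. Leave it alone.
- cup_b: A second cup like cup_a, also on the table on the robot's side of the ledge. Origin: centre of its underside. Leave it alone.
Mind the look-alikes: they are no part of the job. Of the things like the plate, leave any that is green; of the rest the smaller one is meant.

How it is judged:
At the end, for the whole second after the job is handed in: Plate at rest, flat (tilt < 0.06 rad), within 0.14 rad of the ledge's length, centre within 45 mm of its centre line; its pail-side end 35 to 63 mm past that end of the ledge (centres 140 to 168 mm apart along it). Pail, bottle, cups upright and within 20 mm of their starts (((y of pail in the frame of ledge above 0 m and y of plate in the frame of ledge between 0.14 and 0.168 m) or (not (y of pail in the frame of ledge above 0 m) and y of plate in the frame of ledge between -0.168 and -0.14 m)) and x of plate in the frame of ledge between -0.045 and 0.045 m and z of plate in the frame of ledge between 0.044 and 0.056 m and angle between plate's own z axis and vertical below 0.06 rad and angle between the y axis of plate and the y axis of ledge, either way round below 0.14 rad and linear speed of plate below 0.01 m/s and distance of each of pail, bottle, cup_a, cup_b from where it was at the start of the episode below 0.02 m and angle between each of pail, bottle, cup_a, cup_b's own z axis and vertical below 0.1 rad); the robot touches nothing.
It fails at once if the plate is lifted more than 12 mm off the ledge (z of plate in the frame of ledge above 0.062 m).
It fails at once if the plate is tipped (angle between plate's own z axis and vertical above 0.25 rad).
It fails at once if the plate falls off the ledge (z of plate in the frame of ledge below 0.03 m).
It fails at once if the pail, the bottle or a cup is moved, knocked or lifted (distance of any of pail, bottle, cup_a, cup_b from where it was at the start of the episode above 0.02 m or angle between any of pail, bottle, cup_a, cup_b's own z axis and vertical above 0.3 rad).
It also fails if it takes over 43 s, if anything falls off the work surface, if the arm or the gripper's body presses on something with over 40 N, if the wrist force passes 120 N, or if a joint passes its speed limit or range.

### The arm

A 6-joint arm with a two-finger parallel gripper is mounted at the origin on the work surface. World frame = base frame: x ahead of the robot, y to its left, z up, the work surface at z = 0. Lengths are in m, angles in rad, forces in N, time in s.
With the tool pointing down it reaches from about 0.375 to 0.975 m from the base axis. Payload 3.8 kg.
Tool frame: the origin (TCP) lies midway between the tips of the shut fingers; the grasp point (between the pads) lies 19 mm behind it; x points along the fingers, y is the direction in which the jaws open and shut, and the axes are right-handed (so a half turn about x gives the same grasp; the last joint's range is limited). The gripper opens to 88 mm and grips with 3 to 60 N. Pads are 18 mm wide; open, the fingers measure 123 mm over their backs; the gripper's body (75 mm by 187 mm) begins 45 mm behind the grasp point.
Start: joints at [-1.308, 0.264, 1.604, -0, 1.274, -0.037], TCP at [0.199, -0.645, 0.239] pointing down, gripper open.
Joint ranges: [-2.63, 2.63], [-0.94, 2.18], [0.31, 2.57], [-1.31, 4.45], [0, 2.66], [-2.55, 2.55]. Speed limits (rad/s): [2.57, 2.57, 3.14, 3.14, 3.14, 3.14].

### API

Orientations are given as a rotation vector (axis times angle).
In Python, from cell import manip, inverse_kinematics, cams, order gives the robot as it stands. Calls block until the motion is done:
- manip.move_pose(position, orientation): joint-space move of the TCP to a pose.
- manip.move_linear(position, rate=0.15, rot=None): straight line of the TCP; rot=None keeps the orientation; rate is the mean speed in m/s.
- manip.set_joints(angles): joint-space move.
- manip.set_gripper(opening, force=None): finger opening in m; force is the grip in N (None keeps the last); returns when the fingers have stopped.
- manip.dwell(seconds).
- inverse_kinematics(position, orientation): joint angles nearest the present ones, or None.
- manip.state(): the state.
- cams.capture(name): name is "scene" or "top" or "wrist"; returns a dict with "image" (384x512x3 uint8, blue, green, red), "z_map" (384x512 float32, m along the optical axis (not along the pixel's ray), 0 where there is no reading), "intrinsics" (3x3 intrinsics, pixels), "k1" (the pictures are not rectified: a ray, as slopes to the right and down, at radius r is drawn at 1 + k1 r^2 times it, then the intrinsics apply), "position" and "orientation" of the camera in the world; the wrist camera has in their place "T_tool_cam" (4x4, takes a point from camera to tool coordinates, whose origin is the TCP and whose axes are the tool frame's). Camera axes: x right, y down, z forward; pixel columns grow to the right and rows downward; lengths in m; the calibration is good to about 2 mm. A picture is of the moment at which its call begins: read the wrist's pose just before it.
A pose or a line that the arm cannot do raises manip.IKError and nothing moves.
- order.close_job(): hands the job in, once; it reports no verdict.
The state is a dict: "clock": time; "joint_pos": joint angles; "joint_velocities": joint speeds; "tau": joint torques, N m; "tool_pos": TCP position; "tcp_rot": TCP orientation; "contact_force": force on the tool from outside, world axes, zero at the start; "moment": the same for the moment, N m; "gripper_width": finger opening in m.
Only numpy, scipy, OpenCV 4.12 (cv2) and the standard library are available. Lean on these libraries where they do the work, as an engineer would, in place of code of your own. Each camera call takes 0.05 s, during which the arm holds its last target.

## Working session

There is one attempt and no reset: what is moved stays moved. The work goes in short steps, each a Python script; the robot and the scene stay as the last script left them, time stands still between calls to the robot, and variables do not carry over. Pictures are saved under pics/ and viewed, and the job is handed in when it is done.

```bash
ls; mkdir -p pics; cat > h.py <<'E'
import numpy as np, cv2
from scipy.spatial.transform import Rotation as R
from cell import manip, inverse_kinematics, cams, order
def Rm(o):
    o=np.array(o,float)
    return o if o.shape==(3,3) else R.from_rotvec(o).as_matrix() if o.size==3 else R.from_quat(o).as_matrix()
def rays(c,px):
    px=np.asarray(px,float).reshape(-1,1,2)
    D=np.array([c["k1"],0,0,0,0],float)
    n=cv2.undistortPoints(px,np.asarray(c["intrinsics"],float),D).reshape(-1,2)
    return np.c_[n,np.ones(len(n))]
def onplane(c,px,z):
    d=rays(c,px)@Rm(c["orientation"]).T; p=np.asarray(c["position"])
    return p+d*((z-p[2])/d[:,2])[:,None]
def depthpt(c,px):
    r=rays(c,px); px=np.asarray(px).reshape(-1,2).astype(int)
    z=c["z_map"][px[:,1],px[:,0]]
    return np.asarray(c["position"])+(r*z[:,None])@Rm(c["orientation"]).T
E
python3 - <<'E'
from h import *
for n in("top","scene"):
    c=cams.capture(n); cv2.imwrite(f"pics/{n}0.png",c["image"]); print(n,c["position"],c["orientation"],c["k1"],c["intrinsics"])
    import pickle; pickle.dump(c,open(f"{n}0.pkl","wb"))
print(manip.state())
E
```

```text
pics
top [0.40530206 0.02244273 1.00897297] [-2.13358744  2.10733558 -0.22392221] -0.0100348572878383 [[370.38467167   0.         261.07780303]
 [  0.         370.38467167 190.62072951]
 [  0.           0.           1.        ]]
scene [ 1.49298988 -0.17469332  0.91563389] [-1.85987524 -1.49943405  0.6673172 ] -0.12433012214240767 [[427.72561831   0.         258.50310277]
 [  0.         427.72561831 196.23903759]
 [  0.           0.           1.        ]]
{'clock': 0.1, 'joint_pos': array([-1.30787454e+00,  2.64639173e-01,  1.60522214e+00, -4.15409680e-05,
        1.27373056e+00, -3.68796683e-02]), 'joint_velocities': array([-0.0011812 , -0.00227846, -0.00115791,  0.00017282,  0.00026574,
        0.00097512]), 'tau': array([ 8.42298255e-05, -5.03621972e+01, -3.58068359e+01,  7.31128617e-02,
        2.34472443e-02, -6.70234931e-05]), 'tool_pos': array([ 0.19917841, -0.64426758,  0.23754683]), 'tcp_rot': array([ 2.06066061,  0.31334925, -2.0612128 ]), 'contact_force': array([-0.27031107, -0.70809627, -0.07586998]), 'moment': array([-0.01455706,  0.01270573, -0.01782756]), 'gripper_width': 0.08817376536229303}
```

View pics/top0.png

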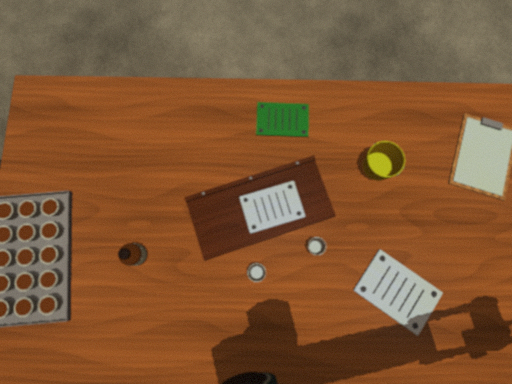

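View pics/scene0.png

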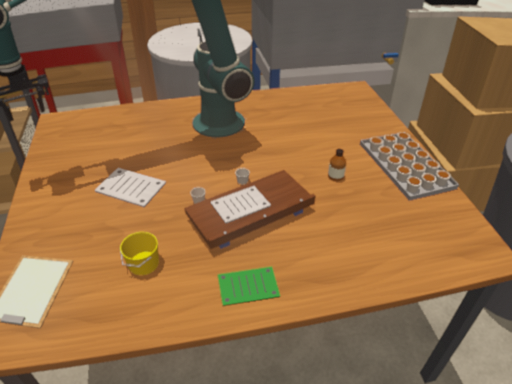

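The top view shows three plate-like things: the light plate on the ledge at (272,206), a larger light plate on the table at (398,291), and a green one at (282,119). The one on the ledge is the smaller of the two that aren't green, so it fits. The pail is at (385,160), the bottle at (132,254), and the cups at (257,272) and (316,246). I'll measure these and check an enlarged crop.

```bash
cat >> h.py <<'E'
def plate(c,lo=(0,0,0)):
    im=c["image"]; hsv=cv2.cvtColor(im,cv2.COLOR_BGR2HSV)
    m=((hsv[...,1]<70)&(hsv[...,2]>110)).astype(np.uint8)*255
    m=cv2.morphologyEx(m,cv2.MORPH_CLOSE,np.ones((7,7)))
    return m
def rect(P):
    r=cv2.minAreaRect((P[:,:2]*1000).astype(np.float32)); b=cv2.boxPoints(r)/1000
    e=[b[1]-b[0],b[2]-b[1]]; L=max(e,key=np.linalg.norm)
    return np.array(r[0])/1000, sorted(np.linalg.norm(x) for x in e), np.arctan2(L[1],L[0])%np.pi, b
E
python3 - <<'E'
from h import *
import pickle
c=pickle.load(open("top0.pkl","rb")); im=c["image"]
cv2.imwrite("pics/crop0.png",cv2.resize(im[140:310,100:420],None,fx=2.5,fy=2.5,interpolation=cv2.INTER_CUBIC))
for nm,z in(("top",.056),):
    m=plate(c)
    for k in cv2.findContours(m,cv2.RETR_EXTERNAL,cv2.CHAIN_APPROX_NONE)[0]:
        if cv2.contourArea(k)>150:
            k2=k.reshape(-1,2)[:, :]; print("white",k2.mean(0),rect(onplane(c,k2,z if abs(k2.mean(0)-[272,206]).max()<20 else (.038 if cv2.contourArea(k)<800 else .006))))
hsv=cv2.cvtColor(im,cv2.COLOR_BGR2HSV)
# ledge: dark
print(hsv[220,220],hsv[205,272],hsv[300,200],hsv[160,385],hsv[254,128])
m=((hsv[...,2]<100)).astype(np.uint8)*255
cv2.imwrite("pics/dark0.png",m)
# heights from depth
Y,X=np.mgrid[0:384,0:512]; P=depthpt(c,np.c_[X.ravel(),Y.ravel()]).reshape(384,512,3)
for x,y in((272,206),(220,225),(300,200),(250,178),(398,291),(385,160),(132,254),(257,272),(316,246),(200,300)): print((x,y),P[y,x].round(4))
h=P[...,2]
cv2.imwrite("pics/h0.png",np.clip(h*2000,0,255).astype(np.uint8))
lm=((h>.03)&(h<.08)).astype(np.uint8)
n,l,s,ce=cv2.connectedComponentsWithStats(lm)
for i in range(1,n):
    if s[i,4]>100:
        print(s[i],ce[i]); ys,xs=np.where(l==i); print(rect(onplane(c,np.c_[xs,ys],.05)))
E
```

```text
white [255.59615385 271.75      ] (array([0.39033368, 0.02529698]), [np.float32(0.03654064), np.float32(0.042637143)], np.float32(2.685908), array([[ 0.36315012,  0.01827277],
       [ 0.40143657, -0.00049086],
       [ 0.41751724,  0.03232118],
       [ 0.3792308 ,  0.05108481]], dtype=float32))
white [398.30516432 290.84037559] (array([ 0.34374615, -0.3497709 ]), [np.float32(0.13337217), np.float32(0.19961031)], np.float32(0.96330124), array([[ 0.23202147, -0.39365372],
       [ 0.34153077, -0.4697842 ],
       [ 0.45547083, -0.3058881 ],
       [ 0.34596154, -0.22975759]], dtype=float32))
white [315.14583333 245.66666667] (array([ 0.45895743, -0.1269669 ]), [np.float32(0.03389934), np.float32(0.044062197)], np.float32(3.12798), array([[ 0.43669766, -0.14361511],
       [ 0.48075578, -0.1442149 ],
       [ 0.4812172 , -0.1103187 ],
       [ 0.4371591 , -0.1097189 ]], dtype=float32))
white [ 30.71917808 257.34474886] (array([0.42236603, 0.61650116]), [np.float32(0.18284875), np.float32(0.33514726)], np.float32(0.13185412), array([[0.24422717, 0.6851007 ],
       [0.26826674, 0.50383
[... 6243 characters left out ...]
 ],
       [0.32532418, 0.51712227],
       [0.32468113, 0.5642641 ]], dtype=float32))
[  0 299  11  20 166] [  4.12650602 307.65662651]
(array([0.29533932, 0.64496252]), [np.float32(0.024647221), np.float32(0.0456065)], np.float32(0.14565462), array([[0.27098885, 0.65384597],
       [0.2745662 , 0.62945974],
       [0.31968978, 0.6360791 ],
       [0.31611246, 0.66046536]], dtype=float32))
[ 14 298  21  19 308] [ 23.78246753 306.74350649]
(array([0.29795074, 0.598255  ]), [np.float32(0.04289001), np.float32(0.050492115)], np.float32(1.5848864), array([[0.27615216, 0.62319636],
       [0.27686357, 0.57270926],
       [0.31974933, 0.57331365],
       [0.3190379 , 0.6238007 ]], dtype=float32))
```

```bash
python3 - <<'E'
from h import *
import pickle
c=pickle.load(open("top0.pkl","rb")); im=c["image"]
hsv=cv2.cvtColor(im,cv2.COLOR_BGR2HSV)
m=((hsv[...,0]>20)&(hsv[...,0]<35)&(hsv[...,1]>180)).astype(np.uint8)
n,l,s,ce=cv2.connectedComponentsWithStats(m)
for i in range(1,n):
    if s[i,4]>100:
        ys,xs=np.where(l==i); (a,b),r=cv2.minEnclosingCircle((onplane(c,np.c_[xs,ys],.075)[:,:2]*1000).astype(np.float32)); print("pail",s[i],ce[i],a,b,r)
E
```

```text
pail [ 364  140   42   39 1184] [384.12162162 159.80236486] 680.7623901367188 -306.7568054199219 58.81968307495117
```

View pics/crop0.png

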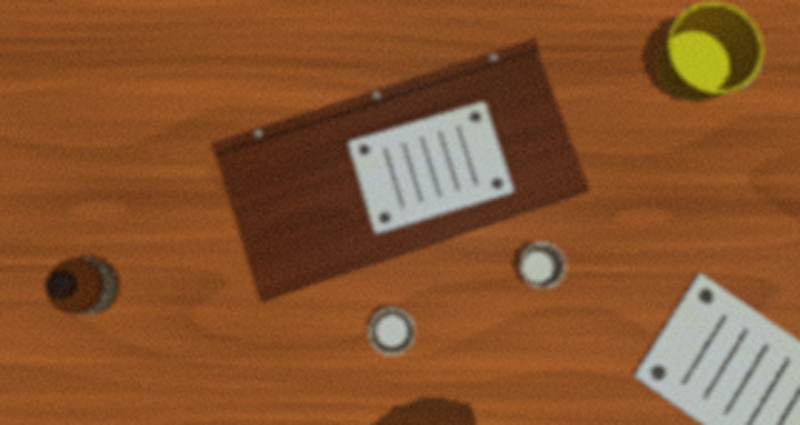

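The crop confirms it. The plate on the ledge measures 104×153 mm (nominal 100×150), and the other light one measures 133×200 mm. Depth puts the ledge top at 51 mm, the plate top at 56 mm and the ledge outline at 174×364 mm. The pail is at the ledge's −y end. I'll move in behind the plate's trailing end and feel for the ledge.

```bash
cat >> h.py <<'E'
LC=np.array([0.5575,0.0146]); YAW=1.9073-np.pi/2
ex=np.array([np.cos(YAW),np.sin(YAW)]); ey=np.array([-np.sin(YAW),np.cos(YAW)])
def W(x,y,z): return np.r_[LC+x*ex+y*ey,z]
def Lf(p): d=np.asarray(p)[:2]-LC; return np.array([d@ex,d@ey])
def ori(s=1):
    X=np.array([0,0,-1.]); Y=np.r_[s*ex,0]; return R.from_matrix(np.c_[X,Y,np.cross(X,Y)]).as_rotvec()
def meas(c):
    m=plate(c); best=None
    for k in cv2.findContours(m,cv2.RETR_EXTERNAL,cv2.CHAIN_APPROX_NONE)[0]:
        r=rect(onplane(c,k.reshape(-1,2),.056))
        if .085<r[1][0]<.12 and .135<r[1][1]<.17: print("plate ledge xy",Lf(r[0]).round(4),"size",np.round(r[1],4),"yaw rel",round(float(r[2]-YAW-np.pi/2),4)); best=r
    return best
E
python3 - <<'E'
from h import *
for s in(1,-1):
    print(s,inverse_kinematics(W(-.009,.077,.16),ori(s)),inverse_kinematics(W(-.009,-.07,.0525),ori(s)))
s=min((1,-1),key=lambda s:abs(inverse_kinematics(W(-.009,.077,.16),ori(s))[5]))
print("use",s)
manip.move_pose(W(-.009,.085,.16),ori(s)); manip.set_gripper(.05,10)
manip.move_linear(W(-.009,.085,.075),rate=.1)
st=manip.state(); print(st["clock"],st["tool_pos"],Lf(st["tool_pos"]),st["contact_force"],st["gripper_width"])
c=cams.capture("top"); cv2.imwrite("pics/t1.png",c["image"]); cw=cams.capture("wrist"); cv2.imwrite("pics/w1.png",cw["image"])
E
```

```text
1 [ 1.12685337e-01  5.50961886e-02  1.99579569e+00 -4.44089210e-16
  1.09070078e+00 -2.23818336e-01] [-1.38219806e-01  2.60833112e-01  1.98224154e+00 -4.44089210e-16
  8.98518004e-01 -4.74723479e-01]
-1 None NoneTraceback (most recent call last):
  File "<stdin>", line 4, in <module>
  File "<stdin>", line 4, in <lambda>
TypeError: 'NoneType' object is not subscriptable
```

```bash
python3 - <<'E'
from h import *
manip.move_pose(W(-.009,.085,.16),ori(1)); manip.set_gripper(.05,10)
manip.move_linear(W(-.009,.085,.075),rate=.1)
st=manip.state(); print(st["clock"],st["tool_pos"],Lf(st["tool_pos"]),st["contact_force"],st["gripper_width"])
c=cams.capture("top"); cv2.imwrite("pics/t1.png",c["image"]); cw=cams.capture("wrist"); cv2.imwrite("pics/w1.png",cw["image"])
E
```

```text
4.65 [0.52161566 0.09194547 0.07563977] [-0.00833315  0.08485615] [0.04996793 0.12624489 0.14012495] 0.050258171303073
```

View pics/w1.png

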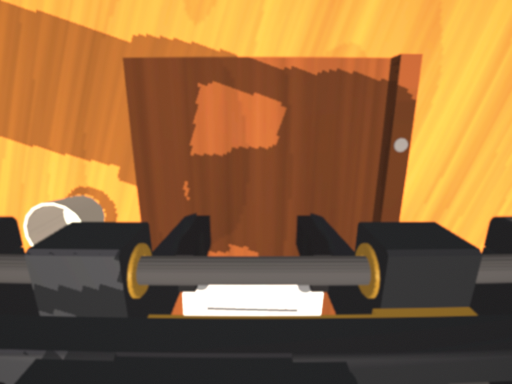

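View pics/t1.png

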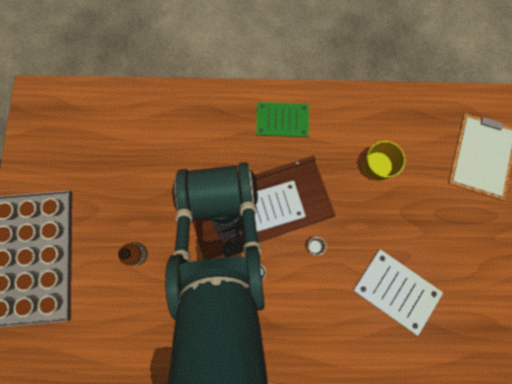

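The wrist view shows the two fingertips (about columns 205 and 300) over bare ledge. The plate's edge is ahead of them at about row 285, columns 180–325, centred and square to the fingers. The top view shows the plate untouched. Next I'll feel for the ledge, lift slightly and push most of the way.

```bash
python3 - <<'E'
from h import *
f0=manip.state()["contact_force"][2]
z=.060; manip.move_linear(W(-.009,.085,z),rate=.08); hit=None
while z>.046:
    z-=.001; manip.move_linear(W(-.009,.085,z),rate=.02); st=manip.state()
    if abs(st["contact_force"][2]-f0)>2: hit=st["tool_pos"][2]; break
print("touch",z,hit,st["tool_pos"],st["contact_force"],st["clock"])
if hit:
    zc=z+.002; manip.move_linear(W(-.009,.085,zc),rate=.05)
    st=manip.state(); print(zc,st["tool_pos"],st["contact_force"])
    open("zc","w").write(str(zc))
    for y in (.06,.03,0,-.03,-.05):
        manip.move_linear(W(-.009,y,zc),rate=.04); st=manip.state(); print(y,st["tool_pos"][2].round(4),st["contact_force"].round(1),st["clock"])
    manip.move_linear(W(-.009,-.025,zc),rate=.1)
    manip.move_linear(W(-.009,-.025,.2),rate=.2)
    c=cams.capture("top"); cv2.imwrite("pics/t2.png",c["image"]); meas(c); print(manip.state()["clock"])
    cv2.imwrite("pics/w2.png",cams.capture("wrist")["image"])
E
```

```text
touch 0.04999999999999999 0.05043781598799157 [0.52119445 0.09189009 0.05043782] [ 0.03172793 -1.07421691  3.46646866] 7.5833
0.05199999999999999 [0.52095584 0.09185922 0.05195698] [1.07557103 0.61154081 0.36695539]
0.06 0.052 [-0.4  0.1  0.6] 8.6083
0.03 0.0521 [ 0.4 -0.3 -0.6] 9.5083
0 0.0519 [0.3 0.2 0.1] 10.4083
-0.03 0.0521 [ 0.4  0.5 -0.1] 11.3083
-0.05 0.052 [0.4 0.3 0.6] 11.9583
13.3
```

View pics/t2.png

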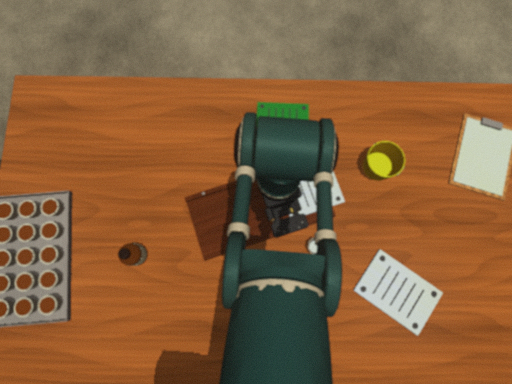

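The plate followed, and its end (about 340,200) is now just past the ledge end, partly hidden by the arm. I'll move the arm aside and measure.

```bash
python3 - <<'E'
from h import *
manip.move_pose(W(-.1,.36,.26),ori(1)); 
c=cams.capture("top"); cv2.imwrite("pics/t3.png",c["image"]); meas(c); print(manip.state()["clock"])
E
```

```text
plate ledge xy [-0.0074 -0.1368] size [0.1038 0.1525] yaw rel 0.003
14.8833
```

View pics/t3.png

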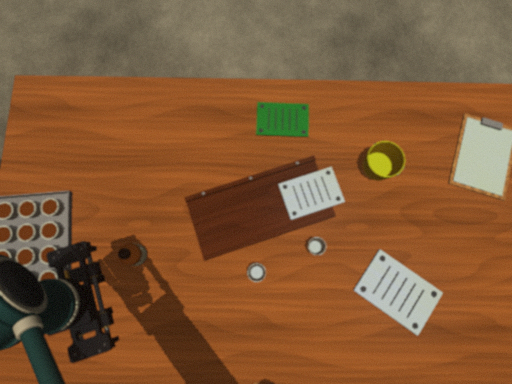

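The plate is straight (0.003 rad) with its centre at −137 mm. Aiming for −154 mm, it needs 17 mm more.

```bash
python3 - <<'E'
from h import *
zc=float(open("zc").read())
manip.move_pose(W(-.008,-.02,.16),ori(1))
manip.move_linear(W(-.008,-.02,.07),rate=.1)
manip.move_linear(W(-.008,-.02,zc),rate=.04)
st=manip.state(); print(st["tool_pos"],st["contact_force"])
manip.move_linear(W(-.008,-.067,zc),rate=.03)
st=manip.state(); print(Lf(st["tool_pos"]),st["contact_force"])
manip.move_linear(W(-.008,-.04,zc),rate=.08)
manip.move_linear(W(-.008,-.04,.2),rate=.2)
manip.move_pose(W(-.1,.36,.26),ori(1))
c=cams.capture("top"); cv2.imwrite("pics/t4.png",c["image"]); r=meas(c); print(manip.state()["clock"])
cv2.imwrite("pics/c4.png",cv2.resize(c["image"][130:290,160:420],None,fx=3,fy=3,interpolation=cv2.INTER_CUBIC))
print(np.array([Lf(b) for b in r[3]]).round(4))
# depth check of the plate and ledge end near pail
for x,y in((-.03,-.2),(0.02,-.2),(0,-.12),(-.07,-.15)):
    pass
hsv=cv2.cvtColor(c["image"],cv2.COLOR_BGR2HSV)
p0=__import__("pickle").load(open("top0.pkl","rb"))
d=cv2.absdiff(c["image"],p0["image"]).max(2)
for n,(x,y) in dict(pail=(385,160),cupA=(257,272),cupB=(316,246)).items(): print(n,"diff",d[y-22:y+23,x-22:x+23].max() if n=="pail" else d[y-11:y+12,x-11:x+12].max())
Y,X=np.mgrid[0:384,0:512]; P=depthpt(c,np.c_[X.ravel(),Y.ravel()]).reshape(384,512,3)
m=(P[...,2]>.03)&(P[...,2]<.08)
q=P[m][:,:2]; L=np.c_[(q-LC)@ex,(q-LC)@ey]; zz=P[m][:,2]
k=(L[:,0]<-.065)&(L[:,0]>-.08)&(abs(L[:,1])<.22); print("ledge near strip y ext",L[k,1].min(),L[k,1].max())
k=(abs(L[:,0])<.035)&(L[:,1]<-.17)&(L[:,1]>-.26); print("overhang y ext",L[k,1].min(),"z",np.median(zz[k]))
E
```

```text
[ 0.55632575 -0.00689884  0.05167778] [0.38185218 0.22908321 0.5644201 ]
[-0.00801428 -0.06699058] [-1.2954855   2.45656858  0.76621491]
plate ledge xy [-0.0071 -0.1527] size [0.1032 0.1525] yaw rel -0.0008
22.7
[[-0.0587 -0.0764]
 [-0.0588 -0.2289]
 [ 0.0445 -0.229 ]
 [ 0.0446 -0.0765]]
pail diff 21
cupA diff 18
cupB diff 15
ledge near strip y ext -0.17901580464143857 0.18070995741137522
overhang y ext -0.2299916854842346 z 0.056545448598269654
```

View pics/c4.png

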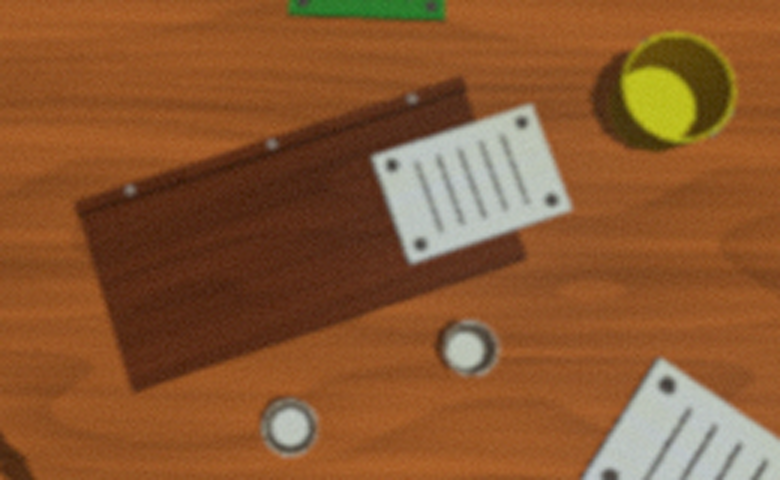

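The crop shows the plate straight and about a third past the ledge end, with the pail and cups unmoved. The arm is in free air.

```bash
python3 - <<'E'
from h import *
print(manip.state()["contact_force"]); order.close_job()
E
```

```text
[ 0.35322751  0.76817855 -0.41969072]
the job is handed in; nothing more can be done
```

I pushed the plate along the ledge towards the pail in two straight pushes, with both fingertips about 2 mm above the ledge. I measured in between, moved the arm clear, and handed the job in just after 22.7 s (limit 43 s). No verdict was reported.

Last checks from the top camera, in the ledge's frame:

| Check | Measured | Allowed |
|---|---|---|
| Plate centre along the ledge | −153 mm | −140 to −168 mm |
| Pail-side end past the ledge end | 48–50 mm | 35 to 63 mm |
| Plate centre off the centre line | −7 mm | ±45 mm |
| Turn from the ledge's length | under 0.01 rad | 0.14 rad |

- **Plate flat:** the depth reading puts the overhanging part's top at 56.5 mm (56 mm expected), so it is lying flat.
- **Pail and cups:** the pictures from before and after show no change beyond image noise.
- **Bottle:** I did not check it in the last picture because the arm was parked near it. The arm never came lower than about 0.26 m there, well above its 0.11 m height.

No checks failed or disagreed. Measured outlines came out 2–4 mm large, which fits the pixel size.

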